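Lay a lamp body on the fitting board

ROBOT

A 6-joint arm with a two-finger parallel gripper is mounted at the origin on the work surface. World frame = base frame: x ahead of the robot, y to its left, z up, the work surface at z = 0. Lengths are in m, angles in rad, forces in N, time in s.
With the tool pointing down it reaches from about 0.35 to 0.775 m from the base axis. Payload 5.5 kg.
Tool frame: the origin (TCP) lies on the centre line of the jaws, within the pads' length; the fingertips stand bot.tip_extent ahead of it and the grasp point (between the pads) lies 11 mm behind it (bot.tip_extent is the distance from the TCP to the fingertips, in m); z points along the fingers, y is the line along which they close (so a half turn about z gives the same grasp; the last joint's range is limited). The gripper opens to 85 mm and grips with 20 to 120 N. Pads are 22 mm wide; open, the fingers measure 114 mm over their backs; the gripper's body (76 mm by 85 mm) begins 54 mm behind the grasp point. The pads swing forward as they close: fully open they stand 13 mm farther back than shut.
Start: joints at [-1.309, 0.313, 0.046, 1.304, 0, 1.431], TCP at [0.225, -0.529, 0.239] pointing down, gripper open.
Joint ranges: [-2.76, 2.76], [-0.86, 1.69], [-1.03, 1.26], [-2.2, 2.34], [-1.47, 1.5], [-3.14, 3.14]. Speed limits (rad/s): [2.57, 2.57, 3.14, 3.14, 3.14, 3.14].

INTERFACE

Orientations are given as a unit quaternion [x, y, z, w].
In Python, from cell import bot gives the robot as it stands.
- The arm moves only by the tool move_arm, never from a script. Its argument "plan" is a list of rows, each a list of 2 entries, a list of its own where there are three numbers: the shift along the tool's x, y, z in units of 40 mm (1.0 is 40 mm), then the turn about the tool's z in degrees. A call has exactly 10 rows; each row shifts and turns the commanded pose from where the row before left it, along the tool's axes as they then stand; what a row does not reach is not made up. A row lasts 1/10 s, in which the tool goes at most 50 mm and 8.59 degrees, less where a joint would pass 70% of its speed; a pose out of reach is approached as far as the arm can. A call is refused whole if a number of a shift passes 1 or a number of a turn 8.59, either way. A call with a gripper value outside its range is refused whole. "grip" is the gripper command: -1 is fully open, 1 is shut, values between are in proportion, set as the call begins (left out, the last holds). The fingers move at their own pace and stop on an object; the grip force is fixed at half the most. Time passes only in rows, so rows that do not move let the fingers close, or fill a call up. It gives the time, the measured TCP pose, the force, the opening and the grip force at its end, in the units of the state.
- bot.state(): the state, without advancing time (a new reading comes with each control period).
- bot.camera(name): name is "scene" or "top" or "wrist"; returns a dict with "image" (480x640x3 uint8, blue, green, red), "range_z" (480x640 float32, m along the optical axis (not along the pixel's ray), 0 where there is no reading), "fx", "fy", "cx", "cy" (pixels), "D" ([k1, k2, p1, p2, k3] as OpenCV has them; the pictures are not rectified), "world_to_cam" (4x4, takes a point from world to camera coordinates). Camera axes: x right, y down, z forward; pixel columns grow to the right and rows downward; lengths in m; the calibration is good to about 2 mm. A picture is of the moment at which its call begins.
- bot.finish_job(): hands the job in; it is judged then, once.
Trained networks look in the newest picture that a camera, given by its name, has taken for a name from the list of things; names that differ only in an ending like _2 or _b are one class to them, and where a whole thing is asked for, a point or a joint stands for the part that bears it (a point fixed in the world has none). Each returns a list of dicts, best first, with "conf" (0 to 1); they miss things now and then, are a little off and sometimes report something else, mostly with a low value. They report only what shows in the picture. A call takes as long as a camera call. They do not tell look-alikes from the thing itself.
- bot.search_frame(camera, thing): "position" ([column, row] in pixels, amid what is visible of it).
- bot.mark_of(camera, thing): "position" ([column, row] in pixels: a listed point, or the origin of a listed thing).
The state is a dict: "t": time; "joint_positions": joint angles; "qd": joint speeds; "joint_efforts": joint torques, N m; "tcp_pos": TCP position; "tcp_rot": TCP orientation; "ft_force": force on the tool from outside, world axes, zero at the start; "torque": the same for the moment, N m; "grip_width": opening from 0.0 (shut) to 1.0 (fully open); "gripper_force": force on a finger pad.
Only numpy, scipy, OpenCV 4.12 (cv2) and the standard library are available. Lean on these libraries where they do the work, as an engineer would, in place of code of your own. Each camera call takes 0.05 s, during which the arm holds its last target. There are 200 camera calls.

TASK

Slide the standing lamp body along the table until its foot is square against the near edge of the fitting board, then push it high up so that it tips slowly over that edge and lies on its side on the board, without slamming down. Then push its underside to slide it on until its top end is flat against the aluminium end fence, pressing it home there with a push of about 13 N for a moment; never push the lamp harder than 20 N, leave it lying there squarely and leave the other parts alone.

Things in the scene. Friction and masses are not known exactly. Their poses are not given: they have to be found in the camera images.
- lamp: a square block 96 x 96 mm, 130 mm tall, too wide to grip, 0.6 to 0.85 kg. Bottom 12 mm: dark steel foot 76 x 76 mm, set in 10 mm all round; next 28 mm: heavy brass band; above it a dark shaft with flat sides and flat top. Centre of mass about 32 mm above the underside. Origin: centre of the foot's underside; z points from foot to top. Starts upright, sides within 0.25 rad of the board's
- lamp_mid (a point): centre of the lamp body, half-way up its axis, 65 mm from either end; axes as the lamp body. Friction on table and board is about 0.5 to 0.72: pushed lower than about 50 mm above the table the standing lamp slides, pushed higher it tips. It starts with its foot 30 to 70 mm short of the board's near edge
- board: fixed plywood board 10 mm thick, yellow line along its near edge (the low stop). Origin: on that edge at table height. x: level, across the board to the fence, the way to push and tip; y: level, along the edge; z up. Spans x 0 to 190, y -140 to 80 mm. The lamp's foot meets the edge, its sides pass 2 mm above the board; it tips about the brass band's lower edge
- fence: rigid upright aluminium bar on the board, 150 mm long along the board's y, top 40 mm above the table. Origin: middle of the face that the lamp is pushed against, at table height, 165 mm from the board's near edge; axes as the board. With the lamp lying home, its underside centre is at board x = 35, y = 0 within 30, z = 58 mm
- coupling: brass coupling, loose, 30 mm across, 34 mm tall, standing on the board near its y = -115 mm side; not to be disturbed. Origin: centre of its underside
- tape: roll of cream tape, loose, 100 mm across, 45 mm tall, on the table ahead and to the robot's right; not to be disturbed. Origin: centre of its underside
- canopy: square brass plate 90 x 90 x 8 mm with an upright 16 mm stem 70 mm long, loose, on the table to the robot's right; not to be disturbed. Origin: centre of its underside
- holder: black lamp holder, loose, 36 mm across and 55 mm tall, standing on the table to the robot's left; not to be disturbed. Origin: centre of its underside
Things that resemble listed ones, but are neither listed nor needed, are in the scene too. Several things have the shape of the lamp; the one meant has the colours described above.

How it is judged:
On the way, in this order (a step that is already met when the one before it is completed fails the run):
1. the lamp stands upright with its foot against the near edge of the board (within 4 mm), square to it within 0.1 rad (x of lamp in the frame of board between -0.042 and -0.03 m and angle between lamp's own z axis and vertical below 0.1 rad and angle between the y axis of lamp and the y axis of board, either way round below 0.1 rad), for 0.1 s.
2. the lamp lies on its side on the board, at rest (angle between lamp's own z axis and vertical between 1.5 and 1.64 rad and x of lamp_mid in the frame of board above 0.03 m and z of lamp in the frame of board above 0.05 m and angular speed of lamp below 0.3 rad/s), for 0.2 s.
3. the lamp is pressed against the end fence with more than 5 N for 0.3 s (contact force between lamp and fence above 5 N and angle between lamp's own z axis and vertical above 1.5 rad), for 0.3 s.
At the end, for the whole second after the job is handed in: the lamp lies at rest on its side on the board, its top end against the end fence within 2.5 mm, lengthwise square to the fence within 0.06 rad, its middle within 30 mm of the board's centre line, released (x of lamp in the frame of board between 0.0325 and 0.04 m and y of lamp in the frame of board between -0.03 and 0.03 m and z of lamp in the frame of board between 0.054 and 0.062 m and angle between lamp's own z axis and vertical between 1.52 and 1.62 rad and angle between the z axis of lamp and the x axis of board, either way round below 0.06 rad and linear speed of lamp below 0.01 m/s); the robot touches nothing.
It fails at once if the robot pushed the lamp harder than 20 N (contact force between any of the fingers, the arm and lamp above 20 N).
It fails at once if the lamp was slammed down or knocked over (turning faster than 5 rad/s) (angular speed of lamp above 5 rad/s).
It fails at once if another part was disturbed (moved more than 20 mm) (distance of any of coupling, tape, canopy, holder from where it was at the start of the episode above 0.02 m).
It also fails if it takes over 72 s, if anything falls off the work surface, if the arm or the gripper's body presses on something with over 40 N, if the wrist force passes 120 N, or if a joint passes its speed limit or range.

## Working session

There is one attempt and no reset: what is moved stays moved. The work goes in short steps, Python scripts to look and compute and a tool call to move; the robot and the scene stay as the last step left them, time stands still between calls to the robot, and variables do not carry over. Pictures are saved under pics/ and viewed, at most 10 in all, crops included, and the job is handed in when it is done.

Besides the shell and the picture viewer there is one more tool, called after "Call:" by a JSON object that holds its "api" and its "payload", one argument or row to a line. move_arm: Moves the arm, as the interface text tells. Its arguments: {"type":"object","properties":{"plan":{"type":"array","items":{"type":"array"}},"grip":{"type":"number"}},"required":["plan"]}

```bash
ls; mkdir -p pics; cat > h.py <<'E'
import numpy as np, cv2
from cell import bot
from scipy.spatial.transform import Rotation as R
def K(c): return np.array([[c['fx'],0,c['cx']],[0,c['fy'],c['cy']],[0,0,1]])
def cloud(c):
    z=c['range_z']; h,w=z.shape
    u,v=np.meshgrid(np.arange(w),np.arange(h))
    p=cv2.undistortPoints(np.stack([u,v],-1).reshape(-1,1,2).astype(np.float64),K(c),np.array(c['D'],float)).reshape(h,w,2)
    P=np.dstack([p[...,0]*z,p[...,1]*z,z]); T=np.linalg.inv(c['world_to_cam'])
    W=P@T[:3,:3].T+T[:3,3]; W[z<=0]=np.nan
    return W
E
python3 - <<'E'
from h import *
s=bot.state(); print(s, bot.tip_extent)
ims=[]
for n in ['scene','top']:
    c=bot.camera(n); W=cloud(c); cv2.imwrite(f'pics/{n}0.png',c['image']); np.save(f'{n}W.npy',W)
    for t in ['lamp','board','fence','coupling','tape','canopy','holder']:
        for f in (bot.search_frame,bot.mark_of):
            for d in f(n,t)[:3]:
                u,v=np.round(d['position']).astype(int)
                print(n,t,f.__name__,round(d['conf'],2),u,v,np.round(W[np.clip(v,0,479),np.clip(u,0,639)],3))
E
```

```text
pics
{'t': 0.0, 'joint_positions': array([-1.30858468e+00,  3.14033599e-01,  4.50030293e-02,  1.30362951e+00,
        8.85584105e-06,  1.43116584e+00]), 'qd': array([-0.00072833, -0.00061984, -0.00145757, -0.00013084,  0.00187705,
       -0.00043266]), 'joint_efforts': array([-3.13799792e-04, -4.80629182e+01,  2.98532313e+01,  1.96522521e-02,
       -8.69033511e-05,  1.16275220e-05]), 'tcp_pos': array([ 0.22473808, -0.5287215 ,  0.23839983]), 'tcp_rot': array([ 9.79882749e-01,  1.99571864e-01, -5.26600379e-05, -9.30400318e-04]), 'ft_force': array([-0.30163565, -0.1119071 , -1.01023238]), 'torque': array([-0.02617448, -0.01121654, -0.00138746]), 'gripper_force': 0.0, 'grip_width': 1.006712737089672} 0.008
scene lamp call 0.67 278 306 [0.805 0.102 0.131]
scene lamp call 0.66 397 254 [0.494 0.16  0.037]
scene lamp call 0.62 303 206 [ 0.601 -0.045  0.129]
scene lamp call 0.76 304 224 [ 0.613 -0.032  0.082]
scene lamp call 0.67 280 321 [0.82  0.123 0.115]
scene lamp call 0.61 234 250 [nan nan nan]
scene board call 0.87 363 253 [0.537 0.093 0.011]
scene board call 0.84 332 230 [ 0.544 -0.0
[... 874 characters left out ...]
  0.131]
top lamp call 0.69 356 256 [ 0.57  -0.065  0.128]
top lamp call 0.65 294 170 [0.76  0.072 0.132]
top board call 0.86 294 273 [0.538 0.076 0.006]
top board call 0.93 331 273 [ 0.538 -0.013  0.007]
top fence call 0.61 260 296 [0.482 0.154 0.037]
top fence call 0.75 270 296 [0.482 0.133 0.01 ]
top fence call 0.34 269 242 [0.609 0.133 0.044]
top coupling call 0.55 266 245 [0.602 0.141 0.042]
top tape call 0.6 474 211 [ 0.69  -0.366  0.003]
top tape call 0.79 462 219 [ 0.671 -0.336 -0.   ]
top canopy call 0.59 515 288 [ 0.501 -0.459  0.01 ]
top canopy call 0.76 515 286 [ 0.506 -0.459  0.01 ]
top canopy call 0.65 269 243 [0.606 0.133 0.045]
top holder call 0.72 151 313 [0.441 0.411 0.032]
```

View pics/top0.png

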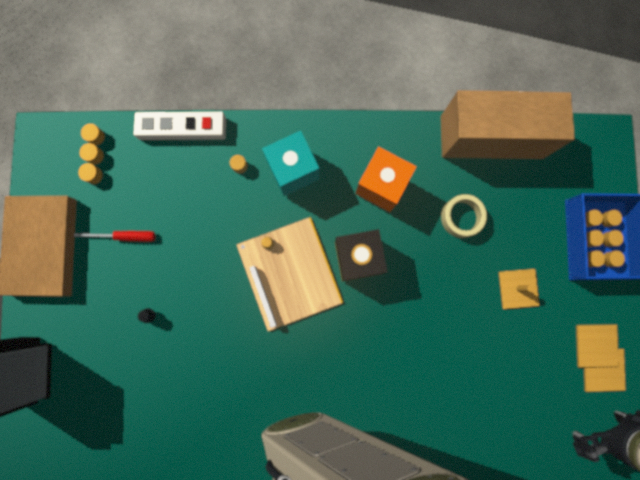

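View pics/scene0.png

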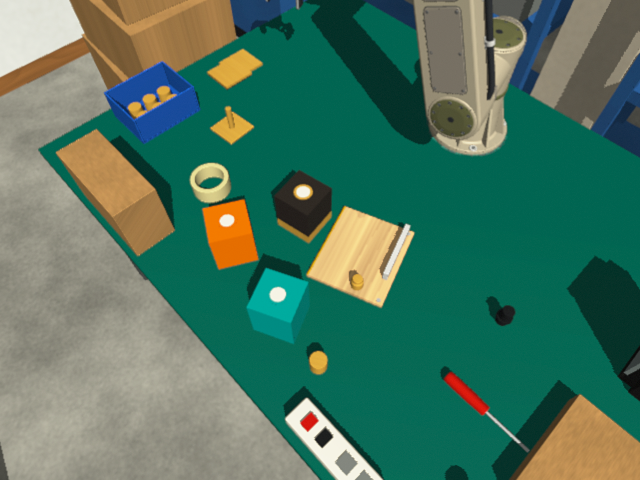

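The lamp is the dark block with the brass band, at top-camera (360,254). The board is at (290,273), with the fence on its left near (262,296), so the push goes towards world +y. The teal and orange blocks are look-alikes. Next I fit the poses.

```bash
cat >> h.py <<'E'
def rect(P):
    (c,wh,a)=cv2.minAreaRect((P*1000).astype(np.float32)); return np.round(cv2.boxPoints((c,wh,a)),1),np.round(c,1),np.round(wh,1)
E
python3 - <<'E'
from h import *
for n in ['top','scene']:
    W=np.load(n+'W.npy'); img=cv2.imread(f'pics/{n}0.png')
    near=(np.hypot(W[...,0]-.55,W[...,1]-.03)<.25)
    def big(m):
        m=cv2.morphologyEx(m.astype(np.uint8),cv2.MORPH_OPEN,np.ones((2,2)))
        k,l,s,_=cv2.connectedComponentsWithStats(m); i=1+np.argmax(s[1:,4]); return l==i
    b,g,r=[img[...,i].astype(int) for i in range(3)]
    bd=big(near&(W[...,2]<.022)&(W[...,2]>-.01)&(r>g+15)&(r>120))
    print(n,'board',rect(W[bd][:,:2]),np.median(W[bd][:,2]))
    lt=big((np.hypot(W[...,0]-.58,W[...,1]+.06)<.1)&(W[...,2]>.115))
    print('lamp top',rect(W[lt][:,:2]),np.median(W[lt][:,2]))
    f=big(near&(W[...,2]>.028)&(W[...,2]<.055)&(W[...,0]<.6)&(W[...,1]>.09))
    print('fence',rect(W[f][:,:2]),f.sum())
E
```

```text
top board (array([[397.3, 130.1],
       [464.9, -44.6],
       [672. ,  35.6],
       [604.3, 210.3]], dtype=float32), array([534.6,  82.8]), array([222. , 187.3])) nan
lamp top (array([[ 515.8,  -40.2],
       [ 537.9, -150.4],
       [ 640.1, -129.9],
       [ 618. ,  -19.8]], dtype=float32), array([577.9, -85.1]), array([104.2, 112.3])) nan
fence (array([[nan, nan],
       [nan, nan],
       [nan, nan],
       [nan, nan]], dtype=float32), array([nan, nan]), array([0., 0.])) 355
scene board (array([[398.6, 138.4],
       [467. , -37.4],
       [672.3,  42.4],
       [603.9, 218.2]], dtype=float32), array([535.5,  90.4]), array([220.3, 188.6])) nan
lamp top (array([[ 435.8,  -51.3],
       [ 452.6, -141.6],
       [ 630.1, -108.7],
       [ 613.3,  -18.3]], dtype=float32), array([532.9, -80. ]), array([180.5,  91.9])) nan
fence (array([[386.5, 118.6],
       [389.7, 110.3],
       [553.6, 174.6],
       [550.4, 182.8]], dtype=float32), array([470. , 146.6]), array([176. ,   8.9])) 302
```

```bash
python3 - <<'E'
import cv2
a=cv2.imread('pics/top0.png')[190:345,220:410]; cv2.imwrite('pics/crop1.png',cv2.resize(a,None,fx=3.8,fy=3.8,interpolation=cv2.INTER_CUBIC))
E
```

```text
(no output)
```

View pics/crop1.png

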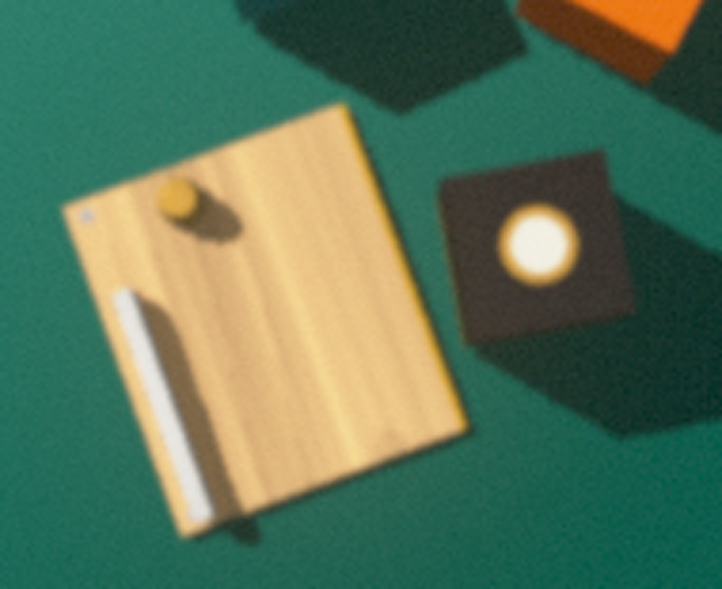

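The yellow line on the board's right edge is the near edge; the fence runs along the left side. To avoid depth noise I'll intersect pixel rays with known planes.

```bash
cat >> h.py <<'E'
def onplane(c,uv,z):
    p=cv2.undistortPoints(np.asarray(uv,float).reshape(-1,1,2),K(c),np.array(c['D'],float)).reshape(-1,2)
    T=np.linalg.inv(c['world_to_cam']); d=np.c_[p,np.ones(len(p))]@T[:3,:3].T; o=T[:3,3]
    return (o+d*((z-o[2])/d[:,2])[:,None])[:,:2]
def comp(m,seed):
    m=cv2.morphologyEx(m.astype(np.uint8),cv2.MORPH_CLOSE,np.ones((3,3)))
    _,l=cv2.connectedComponents(m); cs,_=cv2.findContours((l==l[seed[1],seed[0]]).astype(np.uint8),cv2.RETR_EXTERNAL,cv2.CHAIN_APPROX_NONE)
    return max(cs,key=len).reshape(-1,2)
E
python3 - <<'E'
from h import *
for n,sb,sl,sf in [('top',(290,270),(350,262),(262,290)),('scene',(350,240),(290,190),(397,255))]:
    c=bot.camera(n); im=cv2.GaussianBlur(c['image'],(3,3),0); h=cv2.cvtColor(im,cv2.COLOR_BGR2HSV); H,S,V=[h[...,i].astype(int) for i in range(3)]
    cb=comp((H>8)&(H<35)&(V>110)&(S>50),sb); P=onplane(c,cb,.010); print(n,'board',*rect(P))
    if n=='top':
        m=((S<90)&(V<95)&(V>25))|((np.hypot(*np.meshgrid(np.arange(640)-362,np.arange(480)-254))<14))
        cl=comp(m,sl); P=onplane(c,cl,.130); print('lamp',len(cl),*rect(P))
    cf=comp((S<60)&(V>120),sf); print('fence',*rect(onplane(c,cf,.04)))
    print(im[sl[1],sl[0]],h[sl[1],sl[0]])
E
```

```text
top board [[398.  138.4]
 [466.5 -42.4]
 [675.5  36.7]
 [607.1 217.5]] [536.8  87.6] [223.5 193.3]
lamp 170 [[ 508.1  -33.5]
 [ 526.4 -135.5]
 [ 629.4 -117.1]
 [ 611.1  -15. ]] [568.8 -75.3] [104.7 103.7]
fence [[409.1 128.6]
 [414.8 113.2]
 [556.  165.5]
 [550.3 180.9]] [482.6 147.1] [150.6  16.4]
[50 57 63] [16 53 63]
scene board [[400.7 139.6]
 [468.3 -40. ]
 [679.1  39.4]
 [611.5 219. ]] [539.9  89.5] [225.3 191.9]
fence [[409.4 135. ]
 [416.1 116.9]
 [569.1 173.8]
 [562.4 191.8]] [489.3 154.4] [163.3  19.2]
[37 42 47] [15 54 47]
```

Call:
{"api": "move_arm", "payload": {
  "plan": [
    [[0.9,-0.35,0],2.3],
    [[0.95,-0.35,0],0],
    [[0.95,-0.35,0],0],
    [[0.95,-0.35,0],0],
    [[0.95,-0.35,0],0],
    [[0.95,-0.35,0],0],
    [[0.95,-0.35,0],0],
    [[0.95,-0.35,0],0],
    [[0.95,-0.35,0],0],
    [[0.95,-0.35,0],0]
  ],
  "grip": -1
}}

```text
t: 2.6
tcp_pos: [0.529, -0.2622, 0.2395]
tcp_rot: [0.984, 0.18, 0.0, 0.0]
ft_force: [0.2, -0.9, 0.2]
grip_width: 1.002
gripper_force: 0.0
```

```bash
cat >> h.py <<'E'
O=np.array([.5435,-.0109]); A=np.deg2rad(110.7); BX=np.array([np.cos(A),np.sin(A)]); BY=np.array([-np.sin(A),np.cos(A)])
def b(p): d=np.asarray(p)[...,:2]-O; return np.round(1000*np.stack([d@BX,d@BY],-1),1)
def st():
    s=bot.state(); q=R.from_quat(s['tcp_rot']).as_matrix(); f=s['ft_force']
    print('t',round(s['t'],2),'tcp board',b(s['tcp_pos']),'z',round(s['tcp_pos'][2]*1000,1),'yaw-err deg',round(np.rad2deg(np.arctan2(-q[1,1],-q[0,1])-A),2),'F bx,by,z',np.round([f[:2]@BX,f[:2]@BY,f[2]],2),'w',round(s['grip_width'],2))
E
python3 -c "
from h import *
st(); print(bot.tip_extent)"
```

```text
t 2.6 tcp board [-229.9  102.4] z 239.5 yaw-err deg 0.02 F bx,by,z [-0.88  0.09  0.16] w 1.0
0.008
```

Call:
{"api": "move_arm", "payload": {
  "plan": [
    [[0.94,-0.2,0],0],
    [[0.94,-0.2,0],0],
    [[0.92,-0.2,0],0],
    [[0,0,0.9],0],
    [[0,0,0.9],0],
    [[0,0,0.9],0],
    [[0,0,0.9],0],
    [[0,0,0.9],0],
    [[0,0,0.7],0],
    [[0,0,0],0]
  ]
}}

```text
t: 3.6
tcp_pos: [0.6206, -0.1998, 0.0264]
tcp_rot: [0.984, 0.18, -0.004, -0.003]
ft_force: [-0.5, 0.4, -0.1]
grip_width: 0.998
gripper_force: 0.0
```

```bash
python3 - <<'E'
from h import *
st()
c=bot.camera('scene'); cv2.imwrite('pics/s1.png',cv2.resize(c['image'][120:320,180:440],(780,600),interpolation=cv2.INTER_CUBIC))
E
```

```text
t 3.6 tcp board [-203.9   -5.4] z 26.4 yaw-err deg 0.02 F bx,by,z [ 0.61  0.34 -0.07] w 1.0
```

View pics/s1.png

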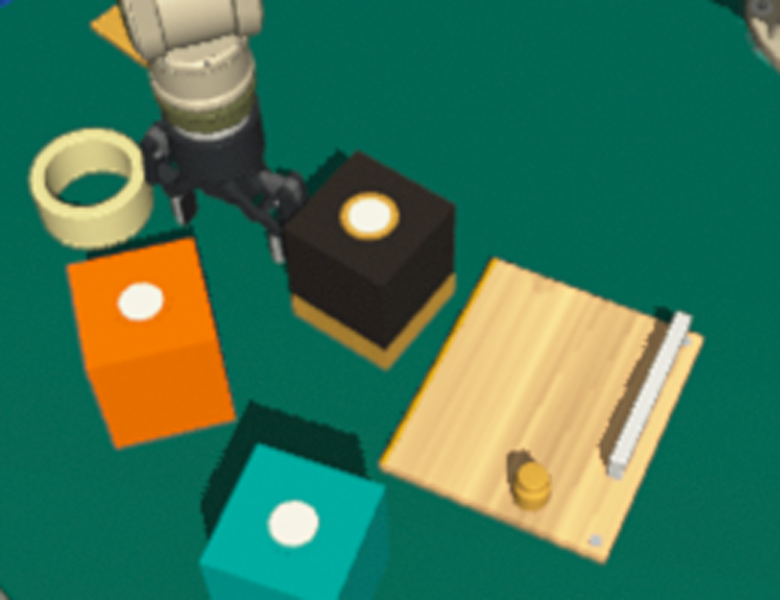

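The view shows the open gripper standing clear of the lamp's back face, lamp top at (370,215) and near edge at (440,360). The knuckle at (280,190) seems to stick out past the fingertip at (278,250), so I'll measure the profile by height.

```bash
python3 - <<'E'
from h import *
for n in ['scene','top']:
    c=bot.camera(n); W=cloud(c); P=W[~np.isnan(W[...,0])]; B=b(P); z=P[:,2]*1000
    m=(np.hypot(B[:,0]+204,B[:,1]+5)<110)&(z>8)&(B[:,0]<-120-0*z)
    # rel to tcp
    x=B[m,0]+204;y=B[m,1]+5;zz=z[m]
    for lo in range(10,200,10):
        k=(zz>=lo)&(zz<lo+10)&(np.abs(y)<25)
        if k.sum()>3: print(n,lo,k.sum(),'x pct',np.round(np.percentile(x[k],[2,10,50,90,98]),0))
E
```

```text
scene 10 28 x pct [-101.  -99.  -96.  -93.  -93.]
scene 20 28 x pct [-99. -97. -95. -92. -92.]
scene 30 43 x pct [-104.  -99.  -94.  -41.   49.]
scene 40 101 x pct [-108. -104.  -95.   47.   53.]
scene 50 36 x pct [-56. -47. -43.  51.  55.]
scene 60 27 x pct [-55. -47. -42.  50.  55.]
scene 70 27 x pct [-65. -60. -41.  55.  56.]
scene 80 81 x pct [-69. -65. -52.  52.  57.]
scene 90 99 x pct [-71. -64.   4.  43.  50.]
scene 100 92 x pct [-67. -60.   2.  59.  70.]
scene 110 85 x pct [-69. -62.  25.  70.  71.]
scene 120 137 x pct [-63. -56.  27.  70.  83.]
scene 130 175 x pct [-65. -62.  41.  66.  69.]
scene 140 22 x pct [33. 34. 36. 37. 38.]
scene 150 33 x pct [29. 31. 36. 38. 38.]
scene 160 37 x pct [29. 30. 35. 37. 38.]
scene 170 33 x pct [28. 30. 35. 37. 38.]
scene 180 42 x pct [28. 29. 34. 37. 37.]
scene 190 77 x pct [-28.  24.  30.  35.  37.]
top 80 10 x pct [45. 47. 67. 72. 72.]
top 90 38 x pct [28. 40. 46. 72. 72.]
top 100 52 x pct [32. 34. 38. 70. 71.]
top 110 31 x pct [26. 28. 67. 70. 71.]
top 120 24 x pct [52. 58. 69. 83. 84.]
top 130 88 x pct [35. 37. 55. 67. 82.]
top 140 50 x pct [35. 36. 59. 64. 66.]
top 150 12 x pct [33. 34. 35. 36. 36.]
top 160 18 x pct [31. 32. 35. 36. 36.]
top 170 12 x pct [30. 31. 35. 36. 36.]
top 180 17 x pct [32. 33. 35. 36. 36.]
top 190 37 x pct [27. 29. 33. 35. 36.]
```

```bash
python3 - <<'E'
from h import *
c=bot.camera('wrist'); cv2.imwrite('pics/w1.png',c['image']); W=cloud(c); np.save('w.npy',W)
E
```

```text
(no output)
```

View pics/w1.png

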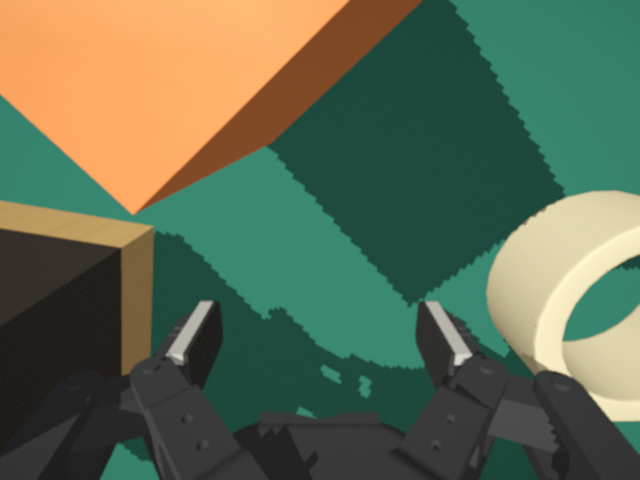

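The knuckles reach ±71 mm at z ≥ TCP+60 and the fingertips only ±54 mm, so the finger backs can't push the standing lamp low. I'll measure widths along the tool's x.

```bash
python3 - <<'E'
from h import *
T=b(bot.state()['tcp_pos']); z0=bot.state()['tcp_pos'][2]*1000
Ps=[]
for n in ['scene','top','wrist']:
    W=cloud(bot.camera(n)); P=W[~np.isnan(W[...,0])]; B=b(P); P=np.c_[-(B[:,1]-T[1]),-(B[:,0]-T[0]),P[:,2]*1000-z0]  # tool x,y ; z height above tcp
    m=(np.abs(P[:,0])<60)&(np.abs(P[:,1])<78)&(P[:,2]>-15)&(P[:,2]<180); P=P[m]
    for nm,k in [('finger',(np.abs(P[:,1])<57)&(np.abs(P[:,1])>38)&(P[:,2]<50)&(np.abs(P[:,0])<30)),('knuckle',(np.abs(P[:,1])>58)&(P[:,2]>45)&(P[:,2]<115)),('body',(np.abs(P[:,1])<45)&(P[:,2]>66))]:
        for lo in range(-10,180,15):
            q=P[k&(P[:,2]>=lo)&(P[:,2]<lo+15)]
            if len(q)>5: print(n,nm,lo,len(q),'x',np.round(np.percentile(q[:,0],[3,25,75,97])),'y',np.round(np.percentile(q[:,1],[3,97])))
E
```

```text
scene finger 5 49 x [-9.  1. 10. 12.] y [-54.  49.]
scene finger 20 49 x [-8.  0.  9. 12.] y [-56.  52.]
scene finger 35 33 x [-9.  7. 11. 13.] y [-55.  51.]
scene knuckle 50 44 x [-12.  -5.  11.  12.] y [-65.  70.]
scene knuckle 65 55 x [-12.  -2.  11.  13.] y [-74.  70.]
scene knuckle 80 55 x [-10.  -1.  11.  12.] y [-73.  66.]
scene knuckle 95 97 x [-12.  -5.  10.  13.] y [-71.  64.]
scene knuckle 110 9 x [-11.  -8.   6.  10.] y [-66.  60.]
scene body 65 108 x [-9.  6. 16. 17.] y [-43.  37.]
scene body 80 78 x [ 7. 10. 18. 19.] y [-38.  22.]
scene body 95 70 x [-7.  5. 11. 19.] y [-44. -12.]
scene body 110 54 x [-14.   1.  24.  36.] y [-40.   1.]
scene body 125 135 x [-9. 15. 34. 37.] y [-39.  15.]
scene body 140 146 x [-14.  13.  34.  37.] y [-39.  16.]
scene body 155 228 x [-14.  12.  31.  36.] y [-39.  22.]
scene body 170 37 x [ 7. 18. 32. 34.] y [-36.   4.]
top knuckle 50 23 x [-12.  -5.   6.  13.] y [-75. -70.]
top knuckle 65 11 x [-11.  -9.   8.  10.] y [-75. -72.]
top knuckle 80 21 x [-11.  -6.   6.  12.] y [-73. -69.]
top knuckle 95 64 x [-12.  -7.   6.  11.] y [-71. -59.]
[... 233 characters left out ...]
x [-10.  -7.   3.   8.] y [-40. -36.]
top body 125 27 x [-15.  -6.  16.  28.] y [-40. -26.]
top body 140 29 x [-16.  -9.  13.  28.] y [-39. -26.]
top body 155 54 x [-13.  -5.  20.  31.] y [-39. -22.]
wrist finger 5 1515 x [-11.  -3.  10.  10.] y [-54.  53.]
wrist finger 20 2902 x [-11.  -1.  10.  10.] y [-55.  54.]
wrist finger 35 2884 x [-6.  4. 10. 11.] y [-54.  53.]
wrist knuckle 35 91 x [5. 6. 6. 7.] y [-65.  63.]
wrist knuckle 50 8203 x [-10.  -4.  11.  12.] y [-72.  71.]
wrist knuckle 65 8765 x [-9.  8. 11. 12.] y [-72.  70.]
wrist knuckle 80 2261 x [ 7. 10. 11. 12.] y [-68.  68.]
wrist body 65 14232 x [-1. 10. 16. 17.] y [-40.  39.]
wrist body 80 8908 x [ 9. 12. 17. 19.] y [-31.  29.]
```

```bash
python3 - <<'E'
from h import *
s=bot.state(); print(np.round(s['joint_positions'],2))
c=bot.camera('wrist'); C=np.linalg.inv(c['world_to_cam'])[:3,3]; q=R.from_quat(s['tcp_rot']).as_matrix(); print('cam in tool',q.T@(C-s['tcp_pos']))
c=bot.camera('top'); h=cv2.cvtColor(c['image'],cv2.COLOR_BGR2HSV)
o=comp((h[...,0]<14)&(h[...,1]>180)&(h[...,2]>150),(375,180)); print('orange',b(rect(onplane(c,o,.13))[0]/1000))
# lamp top via bright pixels only, tighter
im=h; S=h[...,1].astype(int);V=h[...,2].astype(int)
uv=np.array([[336,238],[380,231],[387,271],[343,281]]); 
print(b([.68,-.34]), b([.5,-.46]))
E
```

```text
[-0.43  0.59 -0.05  0.93 -0.    2.35]
cam in tool [ 0.08239689 -0.00071406 -0.13575584]
orange [[-185.2  -81.8]
 [-257.6 -145.6]
 [-194.6 -217.1]
 [-122.2 -153.4]]
[-356.1  -11.4] [-404.7  199.4]
```

Call:
{"api": "move_arm", "payload": {
  "plan": [
    [[-0.1,0,-0.2],-8.5],
    [[0,0,0],-8.5],
    [[0,0,0],-8.5],
    [[0,0,0],-8.5],
    [[0,0,0],-8.5],
    [[0,0,0],-8.5],
    [[0,0,0],-8.5],
    [[0,0,0],-8.5],
    [[0,0,0],-8.5],
    [[0,0,0],-8.5]
  ],
  "grip": -0.65
}}

```text
t: 5.05
tcp_pos: [0.6207, -0.2029, 0.04]
tcp_rot: [0.601, 0.799, 0.0, 0.001]
ft_force: [-0.3, -0.1, -0.1]
grip_width: 0.822
gripper_force: 0.0
```

```bash
sed -i 's/np.arctan2(-q\[1,1\],-q\[0,1\])-A/np.arctan2(q[1,0],q[0,0])-A/' h.py; python3 -c "
from h import *
st()"
```

```text
t 5.05 tcp board [-206.9   -4.3] z 40.0 yaw-err deg -4.63 F bx,by,z [ 0.01  0.33 -0.08] w 0.82
```

Call:
{"api": "move_arm", "payload": {
  "plan": [
    [[0.3,-0.15,0.15],-4.6],
    [[0.35,0,0],0],
    [[0.35,0,0],0],
    [[0.35,0,0],0],
    [[0.1,0,0],0],
    [[0.05,0,0],0],
    [[0.05,0,0],0],
    [[0.05,0,0],0],
    [[0.05,0,0],0],
    [[0.05,0,0],0]
  ]
}}

```text
t: 6.05
tcp_pos: [0.5928, -0.1413, 0.0338]
tcp_rot: [0.572, 0.82, 0.0, 0.001]
ft_force: [2.5, -3.1, 1.0]
grip_width: 0.826
gripper_force: 0.0
```

```bash
python3 -c "
from h import *
st()"
```

```text
t 6.05 tcp board [-139.4   -0. ] z 33.8 yaw-err deg -0.44 F bx,by,z [-3.83 -1.27  1.04] w 0.83
```

Call:
{"api": "move_arm", "payload": {
  "plan": [
    [[0.06,0,0],-0.4],
    [[0.06,0,0],0],
    [[0.06,0,0],0],
    [[0.06,0,0],0],
    [[0.06,0,0],0],
    [[0.06,0,0],0],
    [[0.06,0,0],0],
    [[0.05,0,0],0],
    [[0.05,0,0],0],
    [[0.05,0,0],0]
  ]
}}

```text
t: 7.05
tcp_pos: [0.5854, -0.1196, 0.0342]
tcp_rot: [0.569, 0.823, 0.0, 0.002]
ft_force: [4.5, -5.9, 3.1]
grip_width: 0.823
gripper_force: 0.8
```

```bash
python3 - <<'E'
from h import *
st()
c=bot.camera('scene'); cv2.imwrite('pics/s2.png',cv2.resize(c['image'][130:310,200:440],(800,600),interpolation=cv2.INTER_CUBIC))
E
```

```text
t 7.05 tcp board [-116.5   -0.7] z 34.2 yaw-err deg 0.01 F bx,by,z [-7.08 -2.1   3.13] w 0.82
```

View pics/s2.png

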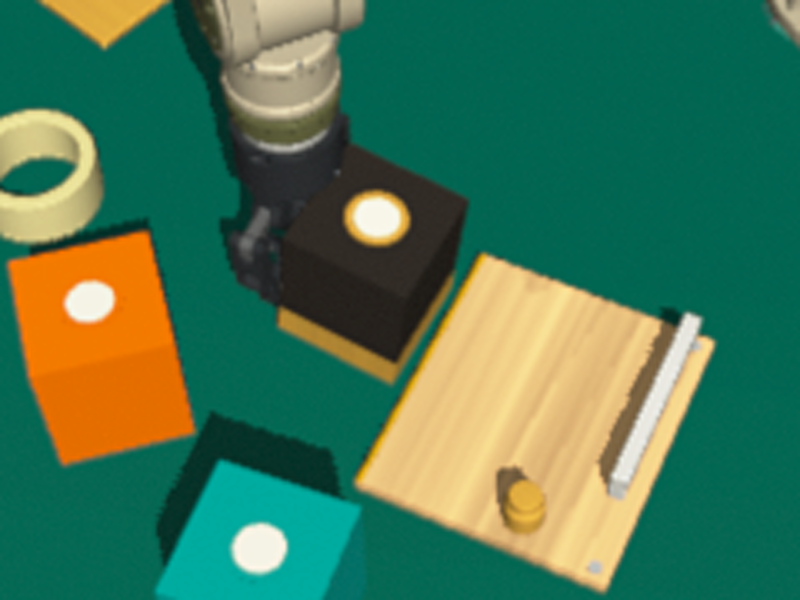

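The lamp (top centre at (377,217)) is now nearly parallel to the yellow edge and sliding, with a gap of about 15 mm. I'll keep creeping.

Call:
{"api": "move_arm", "payload": {
  "plan": [
    [[0.04,0,0],0],
    [[0.04,0,0],0],
    [[0.03,0,0],0],
    [[0.03,0,0],0],
    [[0.03,0,0],0],
    [[0.03,0,0],0],
    [[0.03,0,0],0],
    [[0.03,0,0],0],
    [[0.02,0,0],0],
    [[0,0,0],0]
  ]
}}

```text
t: 8.1
tcp_pos: [0.5817, -0.1097, 0.0346]
tcp_rot: [0.569, 0.823, 0.0, 0.002]
ft_force: [2.6, -6.5, 3.9]
grip_width: 0.827
gripper_force: 1.3
```

```bash
cat >> h.py <<'E'
def lamptop():
    """dark lamp-top outline, top camera, with white disc centre"""
    c=bot.camera('top'); h=cv2.cvtColor(c['image'],cv2.COLOR_BGR2HSV).astype(int)
    d=(h[...,1]<70)&(h[...,2]>170); d[:200]=0; d[290:]=0; d[:,:310]=0; d[:,420:]=0
    v,u=np.nonzero(d); print('disc board',b(onplane(c,[[u.mean(),v.mean()]],.131)),len(u))
    T=np.linalg.inv(c['world_to_cam']); W=cloud(c); B=b(W)
    m=(np.abs(B[...,0]+40)<80)&(np.abs(B[...,1])<45)&(W[...,2]>.11)
    m=cv2.erode((((h[...,2]<95)&(h[...,1]<110))|d).astype(np.uint8),np.ones((5,5)))>0
    m&=(np.abs(B[...,0]+45)<60)&(np.abs(B[...,1])<60)&(W[...,2]>.1)&(W[...,2]<.17)
    P=W[m]; a=np.c_[B[m],np.ones(m.sum())]; k=np.linalg.lstsq(a,P[:,2]*1000,rcond=None)[0]; print('tilt slopes x,y',np.round(k[:2],3),'n',m.sum(),'zmed',np.median(P[:,2]))
E
python3 -c "
from h import *
st(); lamptop()"
```

```text
t 8.1 tcp board [-106.    -0.8] z 34.6 yaw-err deg -0.0 F bx,by,z [-7.03 -0.13  3.93] w 0.83
disc board [[-112.1    4.1]] 2347
tilt slopes x,y [-0.1   -0.004] n 667 zmed 0.13206602157566172
```

Call:
{"api": "move_arm", "payload": {
  "plan": [
    [[0.02,0,0],0],
    [[0.02,0,0],0],
    [[0.02,0,0],0],
    [[0.02,0,0],0],
    [[0.02,0,0],0],
    [[0.02,0,0],0],
    [[0.0,0,0],0],
    [[0.0,0,0],0],
    [[0.0,0,0],0],
    [[0,0,0],0]
  ]
}}

```text
t: 9.15
tcp_pos: [0.5798, -0.1053, 0.0346]
tcp_rot: [0.569, 0.823, -0.0, 0.002]
ft_force: [2.9, -6.4, 4.5]
grip_width: 0.828
gripper_force: 1.3
```

```bash
sed -i 's/d\[290:\]=0; d\[:,:310\]=0; d\[:,420:\]=0/d[275:]=0; d[:,:320]=0; d[:,400:]=0; d=comp_big(d)/' h.py; cat >> h.py <<'E'
def comp_big(d):
    _,l,s,ce=cv2.connectedComponentsWithStats(d.astype(np.uint8)); print([(tuple(np.round(ce[i])),s[i,4]) for i in range(1,len(s)) if s[i,4]>20]); return l==1+np.argmax(s[1:,4])
E
python3 -c "
from h import *
st(); lamptop()
c=bot.camera('top'); cv2.imwrite('pics/t2.png',cv2.resize(c['image'][190:345,220:410],None,fx=3.8,fy=3.8,interpolation=cv2.INTER_CUBIC))"
```

```text
t 9.15 tcp board [-101.2   -0.6] z 34.6 yaw-err deg -0.01 F bx,by,z [-7.01 -0.44  4.48] w 0.83
[((np.float64(378.0), np.float64(246.0)), np.int32(1449)), ((np.float64(344.0), np.float64(261.0)), np.int32(169))]
disc board [[-113.5   -8.5]] 1449
tilt slopes x,y [-0.105 -0.002] n 578 zmed 0.13180691535220446
```

View pics/t2.png

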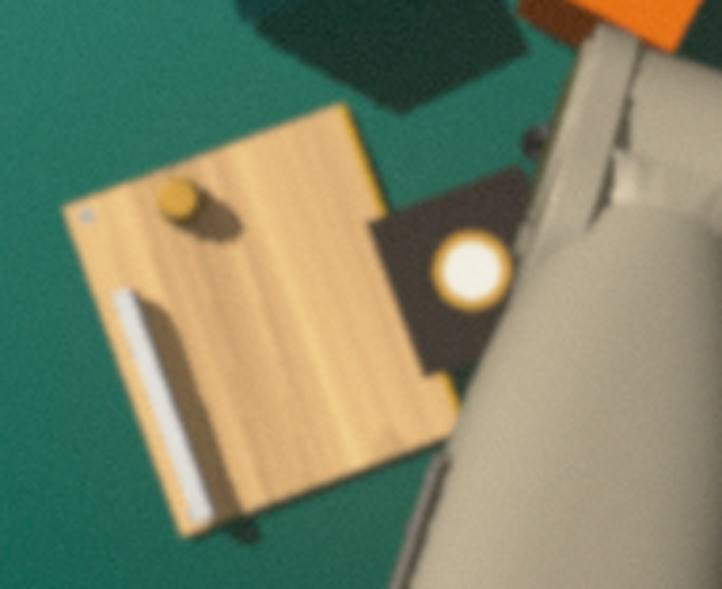

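```bash
python3 -c "
from h import *
c=bot.camera('top'); print(b(onplane(c,[[343.7,261.1]],.133)))
c=bot.camera('scene'); im=c['image']; print(c['fx'])
h=cv2.cvtColor(im,cv2.COLOR_BGR2HSV).astype(int); d=(h[...,1]<60)&(h[...,2]>170); d[:160]=0;d[230:]=0;d[:,:285]=0;d[:,345:]=0
d=comp_big(d); v,u=np.nonzero(d); print(b(onplane(c,[[u.mean(),v.mean()]],.133)))
"
```

```text
[[-30.4  -4.1]]
480.6700348408228
[((np.float64(293.0), np.float64(163.0)), np.int32(99)), ((np.float64(319.0), np.float64(196.0)), np.int32(121))]
[[-30.2  -4.8]]
```

Call:
{"api": "move_arm", "payload": {
  "plan": [
    [[0.02,0,0],0],
    [[0.02,0,0],0],
    [[0.02,0,0],0],
    [[0.02,0,0],0],
    [[0.02,0,0],0],
    [[0.02,0,0],0],
    [[0.02,0,0],0],
    [[0,0,0],0],
    [[0.0,0,0],0],
    [[0,0,0],0]
  ]
}}

```text
t: 10.35
tcp_pos: [0.5777, -0.1001, 0.0346]
tcp_rot: [0.569, 0.823, -0.0, 0.002]
ft_force: [2.9, -6.8, 5.1]
grip_width: 0.822
gripper_force: 1.3
```

```bash
cat >> h.py <<'E'
def disc(z=.131):
    c=bot.camera('scene'); h=cv2.cvtColor(c['image'],cv2.COLOR_BGR2HSV).astype(int); d=(h[...,1]<60)&(h[...,2]>170); d[:175]=0;d[230:]=0;d[:,:300]=0;d[:,345:]=0
    d=comp_big(d); v,u=np.nonzero(d); print('disc',b(onplane(c,[[u.mean(),v.mean()]],z)))
E
python3 -c "
from h import *
st(); lamptop(); disc(.133)"
```

```text
t 10.35 tcp board [-95.5  -0.5] z 34.6 yaw-err deg -0.0 F bx,by,z [-7.37 -0.3   5.12] w 0.82
[((np.float64(377.0), np.float64(245.0)), np.int32(1533)), ((np.float64(341.0), np.float64(262.0)), np.int32(169))]
disc board [[-110.5  -11.4]] 1533
tilt slopes x,y [-0.102 -0.002] n 564 zmed 0.13176911405288205
[((np.float64(321.0), np.float64(197.0)), np.int32(119))]
disc [[-24.8  -4.5]]
```

Call:
{"api": "move_arm", "payload": {
  "plan": [
    [[0.02,0,0],0],
    [[0.02,0,0],0],
    [[0.02,0,0],0],
    [[0.01,0,0],0],
    [[0,0,0],0],
    [[0,0,0],0],
    [[0,0,0],0],
    [[0,0,0],0],
    [[0,0,0],0],
    [[0,0,0],0]
  ]
}}

```text
t: 11.45
tcp_pos: [0.5777, -0.0995, 0.0352]
tcp_rot: [0.569, 0.822, -0.001, 0.004]
ft_force: [4.1, -12.2, 5.2]
grip_width: 0.823
gripper_force: 4.6
```

```bash
python3 -c "
from h import *
st(); lamptop(); disc(.133)"
```

```text
t 11.45 tcp board [-95.   -0.6] z 35.2 yaw-err deg -0.06 F bx,by,z [-12.85   0.47   5.19] w 0.82
[((np.float64(376.0), np.float64(245.0)), np.int32(1611)), ((np.float64(341.0), np.float64(262.0)), np.int32(169))]
disc board [[-109.4  -13. ]] 1611
tilt slopes x,y [-0.118  0.003] n 536 zmed 0.1317725095686053
[((np.float64(321.0), np.float64(197.0)), np.int32(124))]
disc [[-23.8  -4.5]]
```

Call:
{"api": "move_arm", "payload": {
  "plan": [
    [[-0.05,0,0],0],
    [[-0.05,0,0],0],
    [[-0.05,0,0],0],
    [[-0.05,0,0],0],
    [[-0.05,0,0],0],
    [[-0.05,0,0],0],
    [[-0.05,0,0],0],
    [[-0.05,0,0],0],
    [[-0.1,0,0],0],
    [[-0.1,0,0],0]
  ]
}}

```text
t: 12.55
tcp_pos: [0.5835, -0.1186, 0.0332]
tcp_rot: [0.568, 0.823, 0.0, -0.0]
ft_force: [-0.5, 0.8, -0.1]
grip_width: 0.825
gripper_force: 0.0
```

```bash
python3 -c "
from h import *
st(); lamptop(); disc(.131)"
```

```text
t 12.55 tcp board [-114.9    0.6] z 33.2 yaw-err deg 0.04 F bx,by,z [ 0.89  0.18 -0.13] w 0.82
[((np.float64(383.0), np.float64(249.0)), np.int32(1158)), ((np.float64(398.0), np.float64(218.0)), np.int32(44)), ((np.float64(348.0), np.float64(260.0)), np.int32(164))]
disc board [[-119.4    1.8]] 1158
tilt slopes x,y [-0.002 -0.003] n 732 zmed 0.129966916697684
[((np.float64(316.0), np.float64(196.0)), np.int32(118))]
disc [[-38.7  -5.1]]
```

Call:
{"api": "move_arm", "payload": {
  "plan": [
    [[-0.1,0.1,0],0],
    [[0,0,-0.46],0],
    [[0,0,-0.46],0],
    [[0,0,-0.46],0],
    [[0,0,-0.46],0],
    [[0.1,0,0],0],
    [[0.1,0,0],0],
    [[0.1,0,0],0],
    [[0.05,0,0],0],
    [[0,0,0],0]
  ]
}}

```text
t: 13.65
tcp_pos: [0.5831, -0.1072, 0.1059]
tcp_rot: [0.568, 0.823, -0.0, -0.001]
ft_force: [1.1, 0.7, 1.0]
grip_width: 0.825
gripper_force: 0.0
```

```bash
python3 -c "
from h import *
st()
for n in ['scene','wrist']:
  W=cloud(bot.camera(n)); s=bot.state()['tcp_pos']; T=b(s); P=W[~np.isnan(W[...,0])]; B=b(P)-T; z=(P[:,2]-s[2])*1000
  m=(np.abs(B[:,0])<12)&(np.abs(np.abs(B[:,1])-42)<10)&(z<40)&(z>-30); print(n,m.sum(),np.percentile(z[m],[1,5,50]) if m.sum() else 0)
"
```

```text
t 13.65 tcp board [-104.1   -3. ] z 105.9 yaw-err deg 0.06 F bx,by,z [ 0.22 -1.26  0.99] w 0.82
scene 115 [-1.90662909  1.09602552 16.9674829 ]
wrist 4819 [ 3.2649984   8.38123413 26.73347103]
```

Call:
{"api": "move_arm", "payload": {
  "plan": [
    [[0.15,0,0],0],
    [[0.113,0,-0.095],0],
    [[0.113,0,-0.095],0],
    [[0.113,0,-0.095],0],
    [[0.113,0,-0.095],0],
    [[0.128,0,-0.074],0],
    [[0.128,0,-0.074],0],
    [[0.128,0,-0.074],0],
    [[0.128,0,-0.074],0],
    [[0,0,0],0]
  ]
}}

```text
t: 14.75
tcp_pos: [0.568, -0.0655, 0.1344]
tcp_rot: [0.568, 0.823, 0.0, 0.0]
ft_force: [0.8, -2.7, -0.3]
grip_width: 0.829
gripper_force: 1.0
```

```bash
python3 -c "
from h import *
st()
c=bot.camera('scene'); cv2.imwrite('pics/s3.png',cv2.resize(c['image'][130:310,200:440],(800,600),interpolation=cv2.INTER_CUBIC))"
```

```text
t 14.75 tcp board [-59.7  -3.6] z 134.4 yaw-err deg 0.07 F bx,by,z [-2.79  0.17 -0.26] w 0.83
```

View pics/s3.png

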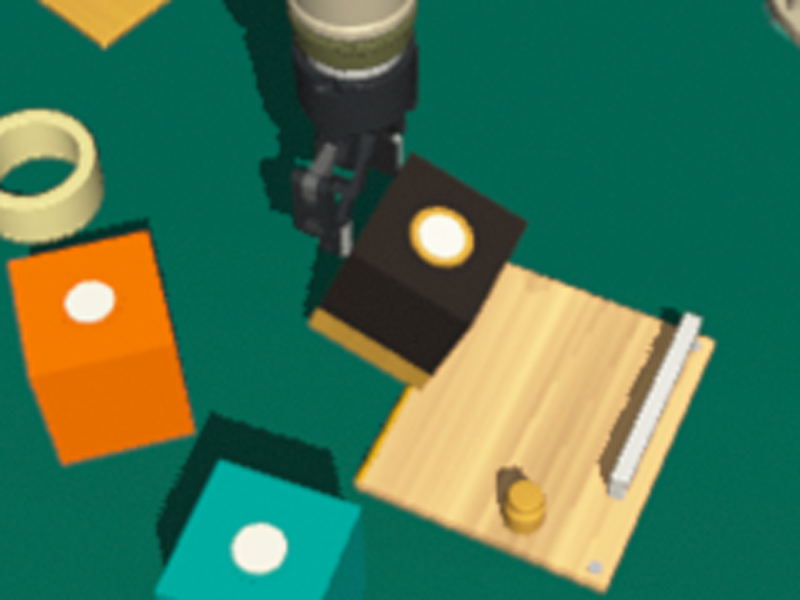

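The lamp has tipped about 20° over the edge with the finger just below its top back edge near (345,245). I'll continue along the arc.

Call:
{"api": "move_arm", "payload": {
  "plan": [
    [[0.14,0,-0.045],0],
    [[0.14,0,-0.04],0],
    [[0.14,0,-0.035],0],
    [[0.14,0,-0.03],0],
    [[0.14,0,-0.025],0],
    [[0.145,0,-0.02],0],
    [[0.145,0,-0.015],0],
    [[0.145,0,-0.01],0],
    [[0.145,0,-0.005],0],
    [[0.145,0,0],0]
  ]
}}

```text
t: 15.8
tcp_pos: [0.5486, -0.0125, 0.1449]
tcp_rot: [0.568, 0.823, 0.001, 0.001]
ft_force: [-0.4, -2.0, 11.6]
grip_width: 0.829
gripper_force: 4.4
```

```bash
python3 -c "
from h import *
st()"
```

```text
t 15.8 tcp board [-3.3 -4.2] z 144.9 yaw-err deg 0.02 F bx,by,z [-1.71  1.11 11.62] w 0.83
```

```bash
cat >> h.py <<'E'
def prof(cam='scene',ymax=40):
    c=bot.camera(cam); W=cloud(c); B=b(W); h=cv2.cvtColor(c['image'],cv2.COLOR_BGR2HSV).astype(int)
    m=(np.abs(B[...,1]+3)<ymax)&(W[...,2]>.02)&(B[...,0]>-100)&(B[...,0]<160)
    x=B[m][:,0]; z=W[m][:,2]*1000
    for lo in range(-100,160,10):
        k=(x>=lo)&(x<lo+10)
        if k.sum()>5: print(cam,lo+5,k.sum(),np.round(np.percentile(z[k],[5,50,95])))
E
python3 -c "
from h import *
prof(); prof('top')"
```

```text
scene -65 24 [566. 581. 594.]
scene -55 264 [ 77. 564. 604.]
scene -45 430 [ 90. 554. 607.]
scene -35 482 [104. 501. 607.]
scene -25 583 [272. 516. 611.]
scene -15 516 [265. 526. 614.]
scene -5 562 [133. 375. 616.]
scene 5 705 [144. 343. 618.]
scene 15 811 [153. 375. 619.]
scene 25 1168 [156. 422. 622.]
scene 35 1615 [147. 479. 623.]
scene 45 1157 [137. 550. 623.]
scene 55 913 [127. 567. 619.]
scene 65 559 [116. 574. 615.]
scene 75 281 [105. 115. 609.]
scene 85 152 [ 95. 101. 106.]
scene 95 23 [93. 95. 98.]
top -55 108 [594. 607. 617.]
top -45 242 [596. 617. 624.]
top -35 363 [598. 622. 629.]
top -25 445 [600. 620. 633.]
top -15 467 [602. 620. 633.]
top -5 477 [607. 619. 632.]
top 5 491 [612. 620. 633.]
top 15 494 [616. 621. 636.]
top 25 508 [617. 627. 637.]
top 35 481 [616. 630. 639.]
top 45 388 [612. 634. 639.]
top 55 255 [603. 635. 638.]
top 65 131 [118. 632. 636.]
top 75 71 [105. 113. 627.]
top 85 86 [ 96. 102. 106.]
top 95 26 [92. 95. 99.]
```

Call:
{"api": "move_arm", "payload": {
  "plan": [
    [[0.09,0,-0.04],0],
    [[0.1,0,-0.02],0],
    [[0.1,0,0],0],
    [[0.1,0,0],0],
    [[0.1,0,0],0],
    [[0.1,0,0.01],0],
    [[0.09,0,0.01],0],
    [[0.09,0,0.02],0],
    [[0.08,0,0.02],0],
    [[0.08,0,0.02],0]
  ]
}}

```text
t: 16.9
tcp_pos: [0.5345, 0.0222, 0.142]
tcp_rot: [0.568, 0.823, -0.0, -0.0]
ft_force: [-0.5, 0.3, 1.1]
grip_width: 0.826
gripper_force: 0.6
```

```bash
python3 -c "
from h import *
st();prof()" | awk '/tcp/||$2>20'
```

```text
t 16.9 tcp board [34.2 -3.3] z 142.0 yaw-err deg 0.03 F bx,by,z [0.48 0.36 1.13] w 0.83
scene 25 569 [258. 535. 616.]
scene 35 655 [138. 513. 616.]
scene 45 834 [141. 353. 616.]
scene 55 881 [147. 390. 617.]
scene 65 1295 [144. 432. 622.]
scene 75 1560 [129. 497. 625.]
scene 85 1173 [111. 557. 627.]
scene 95 808 [ 93. 576. 624.]
scene 105 436 [ 75. 571. 619.]
scene 115 22 [69. 71. 75.]
```

Call:
{"api": "move_arm", "payload": {
  "plan": [
    [[0.05,0,0.015],0],
    [[0.05,0,0.015],0],
    [[0.05,0,0.015],0],
    [[0.05,0,0.015],0],
    [[0.05,0,0.02],0],
    [[0.05,0,0.02],0],
    [[0.05,0,0.02],0],
    [[0.05,0,0.02],0],
    [[0.03,0,0.02],0],
    [[0,0,0],0]
  ]
}}

```text
t: 17.95
tcp_pos: [0.5285, 0.0381, 0.1354]
tcp_rot: [0.568, 0.823, -0.0, -0.0]
ft_force: [0.6, -0.3, 0.7]
grip_width: 0.826
gripper_force: 0.0
```

```bash
python3 -c "
from h import *
st();prof()" | awk '/tcp/||$2>-20'
```

```text
t 17.95 tcp board [51.2 -3.3] z 135.4 yaw-err deg 0.03 F bx,by,z [-0.54 -0.46  0.71] w 0.83
scene -15 106 [ 99. 102. 105.]
scene -5 266 [104. 446. 594.]
scene 5 539 [109. 555. 607.]
scene 15 623 [115. 553. 611.]
scene 25 742 [283. 530. 611.]
scene 35 764 [225. 535. 610.]
scene 45 653 [253. 535. 610.]
scene 55 716 [132. 509. 610.]
scene 65 900 [135. 351. 611.]
scene 75 974 [139. 411. 620.]
scene 85 1530 [135. 439. 619.]
scene 95 1362 [111. 543. 623.]
scene 105 1149 [ 84. 560. 626.]
scene 115 721 [ 60. 574. 622.]
scene 125 61 [554. 594. 617.]
```

Call:
{"api": "move_arm", "payload": {
  "plan": [
    [[0.04,0,0.025],0],
    [[0.04,0,0.025],0],
    [[0.04,0,0.025],0],
    [[0.04,0,0.025],0],
    [[0.04,0,0.025],0],
    [[0,0,0],0],
    [[0,0,0],0],
    [[0,0,0],0],
    [[0,0,0],0],
    [[0,0,0],0]
  ]
}}

```text
t: 19.0
tcp_pos: [0.5259, 0.0454, 0.1308]
tcp_rot: [0.568, 0.823, -0.0, 0.0]
ft_force: [-0.0, -0.0, -0.4]
grip_width: 0.824
gripper_force: 0.0
```

```bash
python3 -c "
from h import *
st();prof()" | awk '/tcp/||$2>-20'
```

```text
t 19.0 tcp board [58.9 -3.5] z 130.8 yaw-err deg 0.02 F bx,by,z [-0.02  0.04 -0.36] w 0.82
scene 5 366 [ 60. 451. 594.]
scene 15 569 [104. 554. 605.]
scene 25 687 [107. 553. 610.]
scene 35 818 [258. 536. 610.]
scene 45 767 [219. 536. 606.]
scene 55 711 [107. 525. 606.]
scene 65 838 [104. 496. 612.]
scene 75 926 [105. 360. 617.]
scene 85 1066 [105. 433. 617.]
scene 95 1521 [105. 465. 617.]
scene 105 1273 [105. 552. 621.]
scene 115 1019 [104. 566. 622.]
scene 125 533 [104. 571. 617.]
scene 135 165 [ 26.  71. 105.]
```

Call:
{"api": "move_arm", "payload": {
  "plan": [
    [[0,0,-0.4],0],
    [[-0.5,0.05,0],0],
    [[-0.9,0,0],0],
    [[-0.9,0,0],0],
    [[-0.5,0,0],0],
    [[0,0,0.7],0],
    [[0,0,0.8],0],
    [[0,0,0.8],0],
    [[0,0,0.45],0],
    [[0,0,0],0]
  ],
  "grip": -0.06
}}

```text
t: 20.05
tcp_pos: [0.5646, -0.0577, 0.0337]
tcp_rot: [0.568, 0.823, -0.001, -0.003]
ft_force: [-0.4, -0.1, -0.2]
grip_width: 0.527
gripper_force: 0.0
```

```bash
python3 - <<'E'
from h import *
st()
c=bot.camera('scene'); cv2.imwrite('pics/s4.png',cv2.resize(c['image'][130:310,220:460],(800,600),interpolation=cv2.INTER_CUBIC))
W=cloud(c); B=b(W); h=cv2.cvtColor(c['image'],cv2.COLOR_BGR2HSV).astype(int)
m=(W[...,2]>.098)&(W[...,2]<.112)&(B[...,0]>2)&(B[...,0]<150)&(np.abs(B[...,1])<70)
print(rect(B[m]/1000), m.sum())
E
```

```text
t 20.05 tcp board [-51.3  -3.2] z 33.7 yaw-err deg 0.02 F bx,by,z [ 0.02  0.4  -0.22] w 0.53
(array([[  2.7, -53.3],
       [130.9, -55.2],
       [132.4,  45. ],
       [  4.2,  46.8]], dtype=float32), array([67.5, -4.2]), array([100.1, 128.2])) 1859
```

View pics/s4.png

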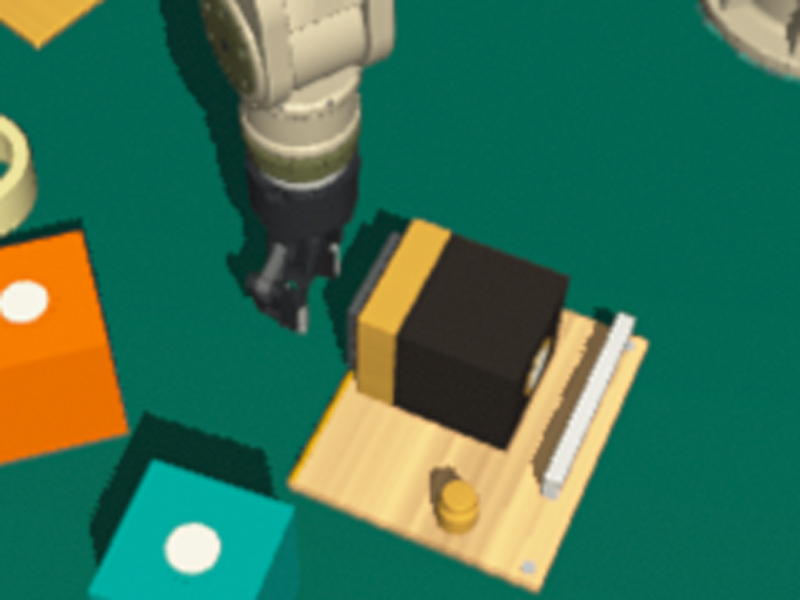

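Call:
{"api": "move_arm", "payload": {
  "plan": [
    [[0.2,0.02,-0.1],0],
    [[0.2,0,0],0],
    [[0.2,0,0],0],
    [[0.15,0,0],0],
    [[0.05,0,0],0],
    [[0.05,0,0],0],
    [[0.05,0,0],0],
    [[0.05,0,0],0],
    [[0.05,0,0],0],
    [[0.05,0,0],0]
  ]
}}

```text
t: 21.1
tcp_pos: [0.555, -0.0207, 0.0417]
tcp_rot: [0.569, 0.822, -0.0, 0.002]
ft_force: [1.4, -6.7, 3.0]
grip_width: 0.527
gripper_force: 0.0
```

```bash
python3 -c "
from h import *
st()"
```

```text
t 21.1 tcp board [-13.3  -7.3] z 41.7 yaw-err deg -0.06 F bx,by,z [-6.8   1.09  3.03] w 0.53
```

Call:
{"api": "move_arm", "payload": {
  "plan": [
    [[0.06,-0.03,0],0],
    [[0.06,0,0],0],
    [[0.06,0,0],0],
    [[0.06,0,0],0],
    [[0.06,0,0],0],
    [[0.06,0,0],0],
    [[0.06,0,0],0],
    [[0.06,0,0],0],
    [[0.06,0,0],0],
    [[0.06,0,0],0]
  ]
}}

```text
t: 22.1
tcp_pos: [0.5458, 0.0013, 0.0418]
tcp_rot: [0.569, 0.822, -0.0, 0.003]
ft_force: [3.5, -6.0, 3.5]
grip_width: 0.526
gripper_force: 0.0
```

```bash
cat >> h.py <<'E'
def lying():
    W=cloud(bot.camera('scene')); B=b(W); m=(W[...,2]>.1)&(W[...,2]<.111)&(B[...,0]>2)&(B[...,0]<180)&(np.abs(B[...,1])<70)
    print(*rect(B[m]/1000), m.sum())
E
python3 -c "
from h import *
st(); lying()"
```

```text
t 22.1 tcp board [10.6 -6.5] z 41.8 yaw-err deg -0.06 F bx,by,z [-6.84 -1.11  3.52] w 0.53
[[ -1.   42.4]
 [  3.5 -68.8]
 [160.1 -62.5]
 [155.7  48.7]] [ 79.6 -10. ] [156.8 111.3] 1925
```

Call:
{"api": "move_arm", "payload": {
  "plan": [
    [[0.05,0,0],0],
    [[0.05,0,0],0],
    [[0.05,0,0],0],
    [[0.04,0,0],0],
    [[0.03,0,0],0],
    [[0.02,0,0],0],
    [[0.02,0,0],0],
    [[0.01,0,0],0],
    [[0.01,0,0],0],
    [[0,0,0],0]
  ]
}}

```text
t: 23.15
tcp_pos: [0.5426, 0.0104, 0.0419]
tcp_rot: [0.569, 0.822, -0.001, 0.004]
ft_force: [3.6, -11.1, 2.0]
grip_width: 0.531
gripper_force: 0.0
```

```bash
python3 -c "
from h import *
st()"
```

```text
t 23.15 tcp board [20.2 -6.6] z 41.9 yaw-err deg -0.09 F bx,by,z [-11.66   0.61   1.97] w 0.53
```

Call:
{"api": "move_arm", "payload": {
  "plan": [
    [[0.01,0,0],0],
    [[0.01,0,0],0],
    [[0,0,0],0],
    [[0,0,0],0],
    [[0,0,0],0],
    [[0,0,0],0],
    [[0,0,0],0],
    [[0,0,0],0],
    [[0,0,0],0],
    [[0,0,0],0]
  ]
}}

```text
t: 24.15
tcp_pos: [0.5426, 0.0103, 0.0419]
tcp_rot: [0.569, 0.822, -0.001, 0.004]
ft_force: [4.4, -14.2, 1.7]
grip_width: 0.532
gripper_force: 0.0
```

```bash
python3 -c "
from h import *
st();lying()"
```

```text
t 24.15 tcp board [20.2 -6.6] z 41.9 yaw-err deg -0.12 F bx,by,z [-14.85   0.92   1.65] w 0.53
[[  5.9  45.6]
 [  5.9 -67.3]
 [165.7 -67.3]
 [165.7  45.6]] [ 85.8 -10.9] [159.8 112.9] 1929
```

Firm contact: 14.9 N with no further motion. I'll back off straight.

Call:
{"api": "move_arm", "payload": {
  "plan": [
    [[-0.03,0,0],0],
    [[-0.05,0,0],0],
    [[-0.1,0,0],0],
    [[-0.2,0,0],0],
    [[-0.4,0,0],0],
    [[-0.4,0,0],0],
    [[-0.4,0,0],0],
    [[0,0,-0.5],0],
    [[0,0,-0.5],0],
    [[0,0,0],0]
  ]
}}

```text
t: 25.2
tcp_pos: [0.5642, -0.0467, 0.0832]
tcp_rot: [0.569, 0.822, 0.001, 0.002]
ft_force: [0.9, -0.3, -0.2]
grip_width: 0.531
gripper_force: 0.0
```

```bash
python3 - <<'E'
from h import *
st()
c=bot.camera('scene'); cv2.imwrite('pics/s5.png',cv2.resize(c['image'][130:310,220:460],(800,600),interpolation=cv2.INTER_CUBIC))
W=cloud(c); B=b(W); m=(W[...,2]>.1)&(W[...,2]<.111)&(B[...,0]>2)&(B[...,0]<180)&(np.abs(B[...,1])<70); print(*rect(B[m]/1000))
E
```

```text
t 25.2 tcp board [-40.8  -6.7] z 83.2 yaw-err deg -0.06 F bx,by,z [-0.57 -0.71 -0.24] w 0.53
[[ 45.7 -52.6]
 [165.2 -54.2]
 [166.5  45.9]
 [ 47.1  47.5]] [106.1  -3.3] [100.1 119.4]
```

View pics/s5.png

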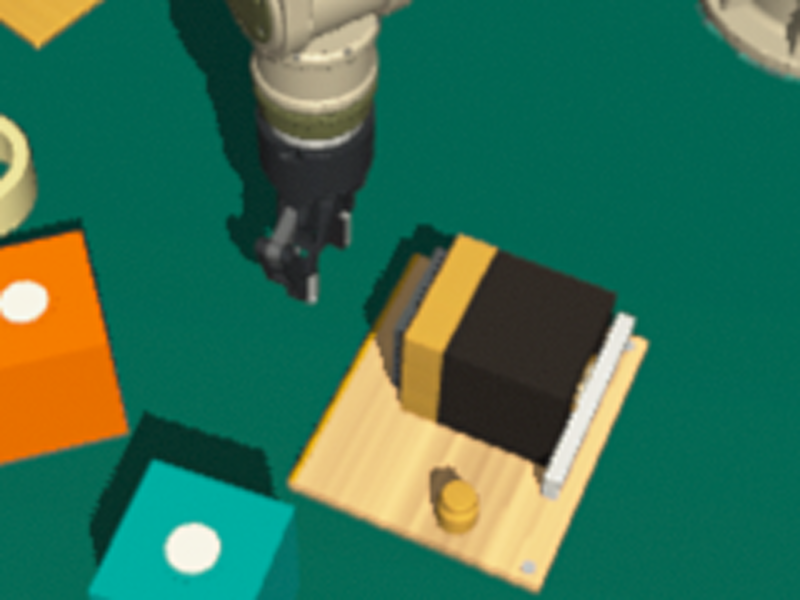

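The lamp lies flush and square against the fence (end face meets the bar along (560,460)–(620,330)), gripper is clear, and the other parts haven't moved.

```bash
python3 -c "
from cell import bot
print(bot.finish_job())"
```

```text
the job is handed in; nothing more can be done
None
```

The job is handed in: the lamp was squared against the board edge, tipped onto its side and pressed against the fence at about 15 N (13 N was asked, 20 N is the limit), and my last look showed it lying flush and released, though no verdict came back and I did not measure how fast it turned in its last fall.

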